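# Lay out the parts for hardness testing on their outline pads

### The arm

A 6-joint arm with a two-finger parallel gripper is mounted at the origin on a cart in front of the work surface, level with it; the furniture and walls round the work are solid. World frame = base frame: x ahead of the robot, y to its left, z up, the work surface at z = 0. Lengths are in m, angles in rad, forces in N, time in s.
With the tool pointing down it reaches from about 0.275 to 0.825 m from the base axis. Payload 4.9 kg.
Tool frame: the origin (TCP) lies midway between the tips of the shut fingers; the grasp point (between the pads) lies 19 mm behind it (grip_point_offset is the distance from the TCP to the grasp point, in m); z points along the fingers, x is the direction in which the jaws open and shut, and the axes are right-handed (so a half turn about z gives the same grasp; the last joint's range is limited). The gripper opens to 85 mm and grips with 20 to 120 N. Pads are 22 mm wide; open, the fingers measure 114 mm over their backs; the gripper's body (76 mm by 85 mm) begins 54 mm behind the grasp point. The pads swing forward as they close: fully open they stand 13 mm farther back than shut.
Start: joints at [-1.329, 0.326, -0.193, 1.052, 0, 1.437], TCP at [0.202, -0.512, 0.231] pointing down, gripper open.
Joint ranges: [-2.65, 2.65], [-0.97, 1.79], [-1.3, 1.35], [-1.93, 2.1], [-1.47, 1.37], [-3.14, 3.14]. Speed limits (rad/s): [2.57, 2.57, 3.14, 3.14, 3.14, 3.14].

### API

Orientations are given as a rotation vector (axis times angle).
In Python, from cell import * gives the robot as it stands. Calls block until the motion is done:
- movep(position, orientation): joint-space move of the TCP to a pose.
- move_l(position, velocity=0.15, rot=None, until_force=None): straight line of the TCP; rot=None keeps the orientation; velocity is the mean speed in m/s. With until_force (N) it stops when the force on the tool has changed by that much, and returns True; else False.
- set_joints(angles): joint-space move.
- let_go() and grab(newtons=None): open the fingers fully, or close them until they stop; newtons is the grip in N (None keeps the last).
- sleep(seconds).
- ik(position, orientation): joint angles nearest the present ones, or None.
- get_state(): the state.
- grab_frame(name): name is "scene" or "top" or "wrist"; returns a dict with "img" (400x640x3 uint8, red, green, blue), "fx", "fy", "cx", "cy" (pixels), "cam_to_world" (4x4, takes a point from camera to world coordinates); the wrist camera has in their place "T_tool_cam" (4x4, takes a point from camera to tool coordinates, whose origin is the TCP and whose axes are the tool frame's). Camera axes: x right, y down, z forward; pixel columns grow to the right and rows downward; lengths in m; the calibration is good to about 2 mm. A picture is of the moment at which its call begins: read the wrist's pose just before it. There is no depth.
A pose or a line that the arm cannot do raises MotionError and nothing moves.
- sign_off(): hands the job in, once; it reports no verdict.
Trained networks look in the newest picture that a camera, given by its name, has taken for a name from the list of things; names that differ only in an ending like _2 or _b are one class to them, and where a whole thing is asked for, a point or a joint stands for the part that bears it (a point fixed in the world has none). Each returns a list of dicts, best first, with "score" (0 to 1); they miss things now and then, are a little off and sometimes report something else, mostly with a low value. They report only what shows in the picture. A call takes as long as a camera call.
- spot_in(camera, name): "centre" ([column, row] in pixels, amid what is visible of it).
- silhouettes(camera, name): "mask" (400x640 bool, what is visible of it) and "centre" ([column, row] in pixels, amid what is visible of it).
- tip_of(camera, name): "centre" ([column, row] in pixels: a listed point, or the origin of a listed thing).
The state is a dict: "clock": time; "q": joint angles; "joint_velocities": joint speeds; "tau": joint torques, N m; "position": TCP position; "eef_rot": TCP orientation; "contact_force": force on the tool from outside, world axes, zero at the start; "wrist_torque": the same for the moment, N m; "finger_gap": opening from 0.0 (shut) to 1.0 (fully open).
Only numpy, scipy, OpenCV 4.12 (cv2) and the standard library are available. Lean on these libraries where they do the work, as an engineer would, in place of code of your own. Each camera call takes 0.05 s, during which the arm holds its last target.

### The job

Get the parts ready for the hardness tester: put the gear, the ball bearing, the bronze bushing and the square steel block each flat on the rubber pad that carries its yellow outline, centred on the outline, and the block squared up with its own. Do not knock or shift the vial and the black reading microscope that stand nearby.

Things in the scene. Friction and masses are not known exactly. Their poses are not given: they have to be found in the camera images.
- gear_center (a point): steel spur gear lying flat on the bench, 52 mm across the teeth, 16 mm high, with a bore; 0.17 kg; the point is its centre, half-way up, 8 mm above its underside; z up
- bearing_center (a point): steel ball bearing lying flat on the bench (smooth rim, two rings with a dark gap), diameter 52 mm, 15 mm high; 0.11 kg; the point is its centre, half-way up, 7.5 mm above its underside; z up
- bushing_center (a point): bronze (tan) plain bushing standing on end on the bench, diameter 36 mm, 30 mm high; 0.15 kg; the point is its centre, half-way up, 15 mm above its underside; z up
- block_center (a point): square steel reference block lying flat on the bench, 60x60x12 mm; 0.33 kg; the point is its centre, half-way up, 6 mm above its underside; its x and y axes run parallel to its sides, z up
- pad_gear_top (a point): thin dark rubber pad, 76x76x3 mm, fixed to the bench, with the outline of the gear (toothed disc of 52 mm with a dark bore) in yellow on it; the point is the centre of the outline on the pad's top face; its x and y axes run parallel to the pad's sides, z up
- pad_bearing_top (a point): thin dark rubber pad, 76x76x3 mm, fixed to the bench, with the outline of the bearing (two concentric rings, 52 mm outside) in yellow on it; the point is the centre of the outline on the pad's top face; its x and y axes run parallel to the pad's sides, z up
- pad_bushing_top (a point): thin dark rubber pad, 76x76x3 mm, fixed to the bench, with the outline of the bushing (one small ring of 36 mm with a dark bore) in yellow on it; the point is the centre of the outline on the pad's top face; its x and y axes run parallel to the pad's sides, z up
- pad_block_top (a point): thin dark rubber pad, 76x76x3 mm, fixed to the bench, with the outline of the block (a full square of 60 mm, parallel to the pad's sides) in yellow on it; the point is the centre of the outline on the pad's top face; its x and y axes run parallel to the pad's sides, z up
- vial_center (a point): bystander: white sample vial with a blue cap standing upright, diameter 27 mm, 52 mm high; the point is its centre, half-way up; light, to be left alone
- loupe_center (a point): bystander: black reading microscope standing on the bench, 48 mm along its x, 127 mm along its y, 85 mm high; the point is 40 mm above its underside, on its middle; to be left alone. To the left of the work area stands the tall white hardness tester, a fixed machine whose base reaches forward to a corner near x = 0.53, y = 0.05 and must be steered round by the arm; a closed black instrument case lies beyond the work area

How it is judged:
At the end, for the whole second after the job is handed in: Each of the four parts lies flat (within 0.1 rad) on the pad with its outline, its centre within 12 mm of the outline's centre and resting on the pad (height within 4 mm); the square block's sides are within 0.2 rad of the sides of its outline (any quarter turn); all are released and at rest (horizontal distance between gear_center and pad_gear_top below 0.012 m and z of gear_center in the frame of pad_gear_top between 0.004 and 0.012 m and (angle between gear_center's own z axis and vertical below 0.1 rad or angle between gear_center's own z axis and vertical above 3.04 rad) and linear speed of each of gear, bearing, bushing, block below 0.02 m/s and horizontal distance between bearing_center and pad_bearing_top below 0.012 m and z of bearing_center in the frame of pad_bearing_top between 0.0035 and 0.0115 m and (angle between bearing_center's own z axis and vertical below 0.1 rad or angle between bearing_center's own z axis and vertical above 3.04 rad) and horizontal distance between bushing_center and pad_bushing_top below 0.012 m and z of bushing_center in the frame of pad_bushing_top between 0.011 and 0.019 m and (angle between bushing_center's own z axis and vertical below 0.1 rad or angle between bushing_center's own z axis and vertical above 3.04 rad) and horizontal distance between block_center and pad_block_top below 0.012 m and z of block_center in the frame of pad_block_top between 0.002 and 0.01 m and (angle between block_center's own z axis and vertical below 0.1 rad or angle between block_center's own z axis and vertical above 3.04 rad) and (angle between the x axis of block_center and the x axis of pad_block_top, either way round below 0.2 rad or angle between the x axis of block_center and the y axis of pad_block_top, either way round below 0.2 rad)); the robot touches nothing.
It fails at once if the vial was shifted more than 20 mm or tipped (distance of vial_center from where it was at the start of the episode above 0.02 m or angle between vial_center's own z axis and vertical above 0.4 rad).
It fails at once if the reading microscope was shifted more than 20 mm or tipped (distance of loupe_center from where it was at the start of the episode above 0.02 m or angle between loupe_center's own z axis and vertical above 0.4 rad).
It also fails if it takes over 88 s, if anything falls off the work surface, if the arm or the gripper's body presses on something with over 40 N, if the wrist force passes 120 N, or if a joint passes its speed limit or range.

## Working session

There is one attempt and no reset: what is moved stays moved. The work goes in short steps, each a Python script; the robot and the scene stay as the last script left them, time stands still between calls to the robot, and variables do not carry over. Pictures are saved under pics/ and viewed, and the job is handed in when it is done.

```bash
mkdir -p pics; ls; cat > h.py <<'E'
from cell import *
import numpy as np, cv2
def save(name,fn):
    f=grab_frame(name); cv2.imwrite('pics/'+fn,cv2.cvtColor(f['img'],cv2.COLOR_RGB2BGR)); return f
def proj(f,px,z,T=None):
    T=np.array(f['cam_to_world']) if T is None else T
    d=T[:3,:3]@np.array([(px[0]-f['cx'])/f['fx'],(px[1]-f['cy'])/f['fy'],1.0])
    o=T[:3,3]; return o+d*(z-o[2])/d[2]
H=dict(gear_center=.008,bearing_center=.0075,bushing_center=.015,block_center=.006,pad_gear_top=.003,pad_bearing_top=.003,pad_bushing_top=.003,pad_block_top=.003,vial_center=.026,loupe_center=.04)
E
python3 - <<'E'
from h import *
fs={n:save(n,n+'0.png') for n in('scene','top')}
for n in fs:
    print(n,np.array(fs[n]['cam_to_world'])[:3,3].round(3))
    for k,z in H.items():
        r=tip_of(n,k)[:2]
        print(k,[(round(d['score'],2),np.round(d['centre'],1),proj(fs[n],d['centre'],z)[:2].round(4)) for d in r])
print(get_state()['clock'])
E
```

```text
pics
scene [ 0.029 -1.004  0.561]
gear_center [(0.45, array([265.1, 228. ]), array([ 0.38  , -0.2048]))]
bearing_center [(0.63, array([312.2, 236.4]), array([ 0.4494, -0.2828]))]
bushing_center [(0.72, array([357.7, 254.7]), array([ 0.4866, -0.3922])), (0.17, array([328.3, 297.9]), array([ 0.3719, -0.4691]))]
block_center [(0.72, array([257.4, 257.3]), array([ 0.323 , -0.2894])), (0.71, array([329.6, 299.1]), array([ 0.3778, -0.464 ]))]
pad_gear_top [(0.46, array([267.3, 201. ]), array([ 0.4384, -0.0941]))]
pad_bearing_top [(0.82, array([305.4, 190.7]), array([ 0.5403, -0.0952])), (0.74, array([358.9, 254. ]), array([ 0.5   , -0.3781]))]
pad_bushing_top [(0.85, array([355.3, 225.5]), array([ 0.554 , -0.2881])), (0.32, array([269.3, 198.6]), array([ 0.4475, -0.0861]))]
pad_block_top [(0.69, array([316.4, 212.2]), array([ 0.5107, -0.1969])), (0.54, array([358.4, 255.1]), array([ 0.4971, -0.3806]))]
vial_center [(0.64, array([357. , 188.3]), array([ 0.6298, -0.1843]))]
loupe_center [(0.74, array([329.7, 298.1]), array([ 0.3579, -0.4951]))]
top [ 0.381 -0.306  0.934]
gear_center [(0.92, array([274.7, 244. ]), array([ 0.3828, -0.1969]))]
bearing_center [(0.75, array([320.2, 212.3]), array([ 0.4479, -0.296 ]))]
bushing_center [(0.66, array([363.3, 190.3]), array([ 0.4919, -0.3897]))]
block_center [(0.58, array([320.1, 269.6]), array([ 0.3261, -0.2924]))]
pad_gear_top [(0.63, array([225.1, 218.7]), array([ 0.4403, -0.0898]))]
pad_bearing_top [(0.78, array([221.3, 170. ]), array([ 0.5473, -0.0819])), (0.37, array([272.7, 246. ]), array([ 0.3787, -0.192 ]))]
pad_bushing_top [(0.75, array([309.5, 162.4]), array([ 0.5583, -0.2756]))]
pad_block_top [(0.71, array([271.5, 188.9]), array([ 0.5023, -0.1914]))]
vial_center [(0.49, array([270. , 131.3]), array([ 0.6245, -0.1929]))]
loupe_center [(0.61, array([422.3, 253.6]), array([ 0.3549, -0.5029]))]
1.1
```

```bash
python3 - <<'E'
import cv2
i=cv2.imread('pics/top0.png')[90:330,170:490]; cv2.imwrite('pics/top0z.png',cv2.resize(i,None,fx=2.5,fy=2.5,interpolation=cv2.INTER_CUBIC))
E
```

```text
(no output)
```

View pics/top0z.png

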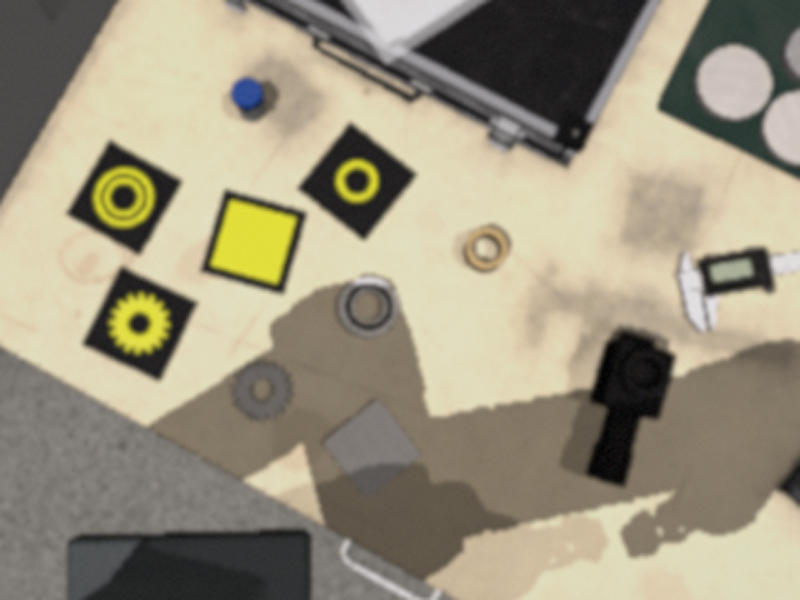

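View pics/scene0.png

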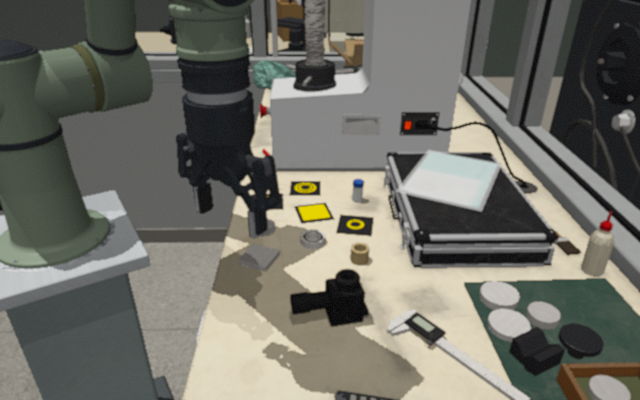

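The top view agrees with the networks: gear (275,244), bearing (320,212), bushing (363,190) and block (320,270), with all four pads in the upper left. Next is a look from the wrist camera for better precision.

```bash
cat >> h.py <<'E'
from scipy.spatial.transform import Rotation as R
def rv(a): # jaws (tool x) along world angle a
    return (R.from_euler('z',a)*R.from_euler('x',np.pi)).as_rotvec()
def wrist(fn):
    s=get_state(); f=save('wrist',fn)
    T=np.eye(4);T[:3,:3]=R.from_rotvec(s['eef_rot']).as_matrix();T[:3,3]=s['position']
    return f,T@np.array(f['T_tool_cam'])
E
python3 - <<'E'
from h import *
s=get_state(); print(R.from_rotvec(s['eef_rot']).as_matrix().round(2))
movep([.42,-.22,.32],rv(-np.pi/2)); f,T=wrist('w1.png'); print(T.round(3),f['fx'])
for k,z in H.items():
    r=tip_of('wrist',k)[:2]
    print(k,[(round(d['score'],2),np.round(d['centre'],1),proj(f,d['centre'],z,T)[:2].round(4)) for d in r])
print(get_state()['clock'],get_state()['q'])
E
```

```text
[[ 0.37 -0.93 -0.  ]
 [-0.93 -0.37  0.  ]
 [-0.    0.   -1.  ]]
[[-0.001 -0.954 -0.3    0.496]
 [-1.     0.001 -0.001 -0.219]
 [ 0.001  0.3   -0.954  0.463]
 [ 0.     0.     0.     1.   ]] 324.6289470348774
gear_center [(0.74, array([299.6, 180.2]), array([ 0.3784, -0.1975]))]
bearing_center [(0.95, array([367.4, 129. ]), array([ 0.4511, -0.2921]))]
bushing_center [(0.67, array([444. ,  95.8]), array([ 0.4949, -0.3899]))]
block_center [(0.73, array([360.8, 213.8]), array([ 0.3258, -0.2885]))]
pad_gear_top [(0.67, array([220.9, 135.9]), array([ 0.4413, -0.0877]))]
pad_bearing_top [(0.77, array([203.4,  47.9]), array([ 0.5544, -0.0749])), (0.27, array([362.6, 212.7]), array([ 0.3264, -0.2916]))]
pad_bushing_top [(0.63, array([364.1,  41. ]), array([ 0.5625, -0.2832])), (0.18, array([203.2,  50.1]), array([ 0.5518, -0.0744]))]
pad_block_top []
vial_center []
loupe_center [(0.61, array([515.1, 199. ]), array([ 0.3599, -0.4939]))]
3.05 [-6.38576383e-01  1.37333239e-01 -2.11193697e-01  1.22226823e+00
  1.50252595e-05  2.50322441e+00]
```

View pics/w1.png

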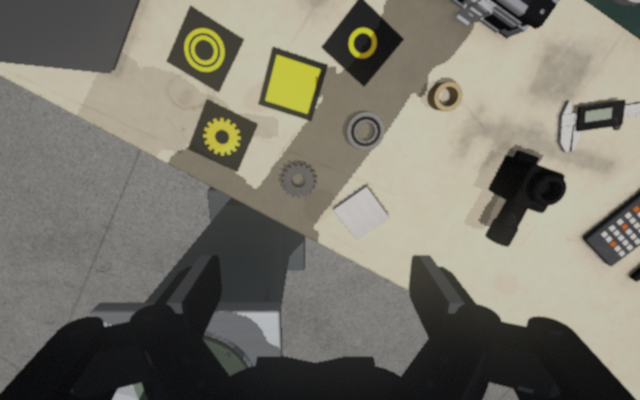

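The wrist picture shows all the parts and pads clearly: gear (298,180), bearing (365,130), bushing (445,95), block (360,211). I'll refine with colour and silhouette masks.

```bash
cat > seg.py <<'E'
from h import *
def worldmask(m,f,T,z):
    c,_=cv2.findContours(m.astype(np.uint8),cv2.RETR_EXTERNAL,cv2.CHAIN_APPROX_NONE)
    c=max(c,key=cv2.contourArea)[:,0,:]
    return np.array([proj(f,p,z,T)[:2] for p in c],np.float32)
def yellow(f,T):
    hsv=cv2.cvtColor(f['img'],cv2.COLOR_RGB2HSV)
    m=cv2.inRange(hsv,(25,150,60),(35,255,255)); m=cv2.morphologyEx(m,cv2.MORPH_CLOSE,np.ones((5,5)))
    c,_=cv2.findContours(m,cv2.RETR_EXTERNAL,cv2.CHAIN_APPROX_NONE)
    for k in c:
        if cv2.contourArea(k)<60: continue
        w=np.array([proj(f,p,.003,T)[:2] for p in k[:,0,:]],np.float32)
        (x,y),(a,b),t=cv2.minAreaRect(w); print('yellow',round(x,4),round(y,4),'size',round(a,4),round(b,4),'ang',round(t,1))
ZT=dict(gear_center=.016,bearing_center=.015,bushing_center=.03,block_center=.012)
def parts(cam,f,T,names=ZT):
    for n in names:
        for d in silhouettes(cam,n)[:1]:
            w=worldmask(d['mask'],f,T,ZT[n])
            (x,y),(a,b),t=cv2.minAreaRect(w); print(n,round(d['score'],2),round(x,4),round(y,4),'size',round(a,4),round(b,4),'ang',round(t,1))
E
python3 - <<'E'
from seg import *
f,T=wrist('w2.png'); yellow(f,T); parts('wrist',f,T)
f=save('top','t2.png'); T=np.array(f['cam_to_world']); yellow(f,T); parts('top',f,T)
E
```

```text
yellow 0.4408 -0.0885 size 0.0502 0.0503 ang 54.5
yellow 0.5092 -0.1896 size 0.0616 0.0612 ang 73.3
yellow 0.5523 -0.0753 size 0.0507 0.052 ang 85.2
yellow 0.5645 -0.2756 size 0.025 0.0377 ang 53.7
gear_center 0.58 0.3828 -0.1957 size 0.0512 0.0499 ang 0.0
bearing_center 0.6 0.4501 -0.2871 size 0.0507 0.0514 ang 64.7
bushing_center 0.67 0.4948 -0.3842 size 0.0429 0.0341 ang 90.0
block_center 0.97 0.3308 -0.2864 size 0.0633 0.061 ang 36.1
yellow 0.5631 -0.276 size 0.026 0.0398 ang 54.1
gear_center 0.86 0.3782 -0.1987 size 0.0444 0.0452 ang 25.8
bearing_center 0.46 0.4508 -0.3008 size 0.0541 0.0332 ang 9.2
bushing_center 0.63 0.4918 -0.3899 size 0.0337 0.0362 ang 87.9
block_center 0.66 0.3288 -0.2899 size 0.0619 0.0618 ang 37.6
```

```bash
cat >> h.py <<'E'
def pick(x,y,a,z,N=50,h=.12):
    movep([x,y,h],rv(a)); c=move_l([x,y,z],.12,until_force=15); print('hit' if c else 'nohit',get_state()['position'].round(4) if hasattr(get_state()['position'],'round') else get_state()['position'])
    grab(N); print('gap',get_state()['finger_gap'])
    move_l([x,y,h],.15); print('gap up',get_state()['finger_gap'],get_state()['clock'])
def place(x,y,a,z,h=.12):
    movep([x,y,h],rv(a)); c=move_l([x,y,z],.10,until_force=15); print('contact' if c else 'none',np.round(get_state()['position'],4))
    let_go(); move_l([x,y,h],.2); print(get_state()['clock'])
E
python3 - <<'E'
from h import *
d=np.deg2rad
pick(.3285,-.288,d(-53.5),0.0)
f,T=wrist('w3.png')
E
```

```text
nohit [ 0.329  -0.2885  0.0006]
gap 0.6867599963857737
gap up 0.6793069049131304 6.95
```

View pics/w3.png

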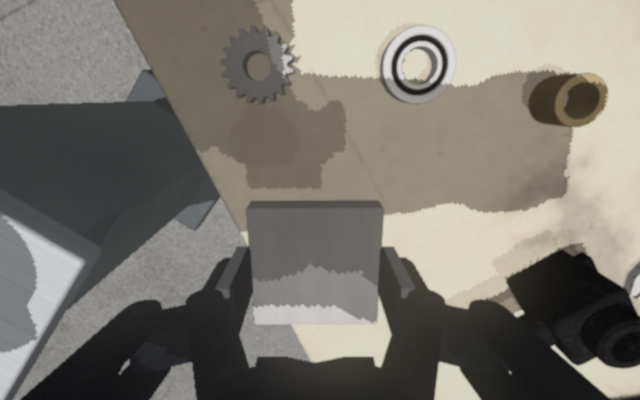

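The block is held square in the jaws, with its top-face corners at about (247,203), (383,203), (380,321) and (253,324). I'll measure where it sits in the grip, then place it.

```bash
python3 - <<'E'
from h import *
from seg import parts
d=np.deg2rad
f,T=wrist('w4.png'); s=get_state(); p=np.array(s['position'])
P=[proj(f,c,p[2]+.012,T)[:2] for c in ((247,203),(383,203),(380,321),(253,324))]
print(np.linalg.norm(P[0]-P[1]),np.linalg.norm(P[1]-P[2]),np.linalg.norm(P[2]-P[3]),np.linalg.norm(P[3]-P[0]))
c=np.mean(P,0); off=(R.from_rotvec(s['eef_rot']).as_matrix().T@np.r_[c-p[:2],0]); print('offset tool',off)
parts('wrist',f,T,['gear_center','bearing_center','bushing_center'])
a=d(-16.7)
movep([.505,-.19,.16],rv(a))
f,T=wrist('w5.png')
from seg import yellow; yellow(f,T)
E
```

```text
0.05815530692756589 0.060126748143523014 0.06148394283478498 0.06188323101807911
offset tool [-7.21768536e-04 -2.50671364e-03  1.41548404e-06]
gear_center 0.58 0.3806 -0.1954 size 0.0512 0.0514 ang 35.3
bushing_center 0.67 0.4897 -0.3816 size 0.0354 0.0538 ang 36.5
yellow 0.4971 -0.1992 size 0.0175 0.0172 ang 86.3
yellow 0.5142 -0.174 size 0.0275 0.0603 ang 73.3
yellow 0.4234 -0.0923 size 0.0093 0.0183 ang 3.9
yellow 0.4553 -0.0828 size 0.0091 0.0144 ang 30.8
yellow 0.5521 -0.0755 size 0.0532 0.053 ang 26.4
```

View pics/w5.png

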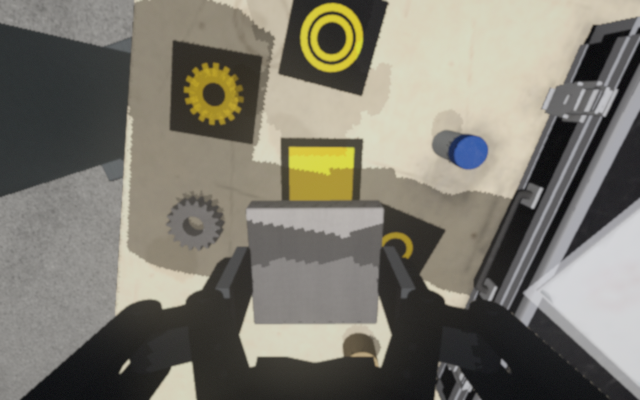

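```bash
python3 - <<'E'
from h import *
d=np.deg2rad; a=d(-16.7)
f,T=wrist('w6.png')
A,B=[proj(f,c,.003,T)[:2] for c in((287.5,147),(354.5,147))]
u=(B-A)/np.linalg.norm(B-A); n=np.array([u[1],-u[0]])
c=(A+B)/2+.03*n
print(A,B,np.linalg.norm(A-B),np.rad2deg(np.arctan2(u[1],u[0])),c)
t=(c+[.5092,-.1896])/2-[0,.0026]; print(t)
assert abs(c-[.5092,-.1896]).max()<.006
place(t[0],t[1],a,.0035,h=.13)
f,T=wrist('w7.png')
from seg import *; yellow(f,T); parts('wrist',f,T,['gear_center','block_center'])
E
```

```text
[ 0.4880007 -0.1521856] [ 0.54727904 -0.17000438] 0.06189854447296448 -16.73052565365313 [ 0.50900375 -0.18982507]
[ 0.50910187 -0.19231253]
contact [ 0.5085 -0.192   0.0042]
10.7917
yellow 0.5183 -0.1614 size 0.0018 0.0593 ang 72.6
yellow 0.4479 -0.0738 size 0.0073 0.0148 ang 64.3
yellow 0.5512 -0.0785 size 0.0464 0.0528 ang 73.2
gear_center 0.82 0.3833 -0.1935 size 0.0565 0.0497 ang 28.1
block_center 0.73 0.5078 -0.1903 size 0.0618 0.0607 ang 73.5
```

View pics/w7.png

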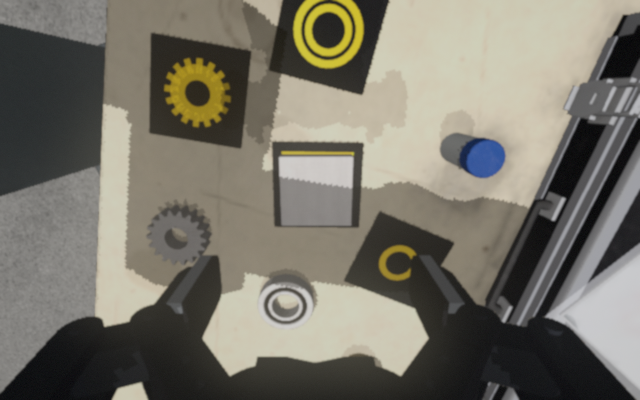

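The block sits on its outline with only a thin yellow edge at the top (row 152). Now the gear.

```bash
python3 - <<'E'
from h import *
from seg import *
d=np.deg2rad; a=d(-20)
pick(.381,-.196,a,.002)
f,T=wrist('w8.png'); p=np.array(get_state()['position'])
ds=silhouettes('wrist','gear_center')
for q in ds[:3]:
    w=worldmask(q['mask'],f,T,p[2]+.012); (x,y),s,_=cv2.minAreaRect(w); print(q['score'],q['centre'],x-p[0],y-p[1],s)
E
```

```text
nohit [ 0.3815 -0.1963  0.0024]
gap 0.5767376687698424
gap up 0.5763022409810281 14.0333
0.64 [314.0, 276.1] 0.0003891378537912993 0.002238193881857836 (0.05686377361416817, 0.04885132610797882)
```

View pics/w8.png

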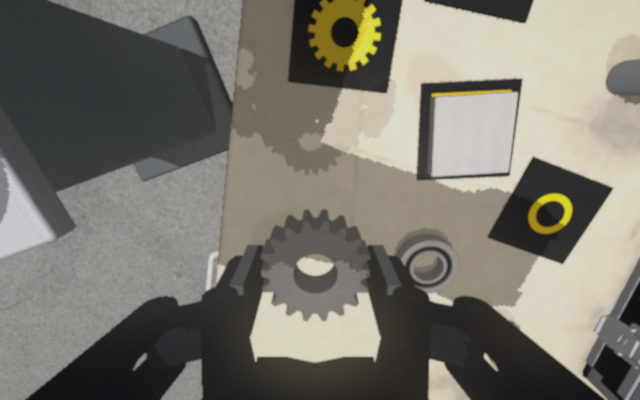

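The gear is held level and central (315,265), and the bushing pad ring shows whole at (549,213). I'll place the gear and pick the bearing.

```bash
python3 - <<'E'
from h import *
from seg import *
d=np.deg2rad
f,T=wrist('w9.png'); yellow(f,T)
place(.4405,-.0905,d(-20),.0055)
pick(.4505,-.2905,d(-30),.002)
f,T=wrist('w10.png'); p=np.array(get_state()['position'])
for q in silhouettes('wrist','bearing_center')[:3]:
    w=worldmask(q['mask'],f,T,p[2]+.012); (x,y),s,_=cv2.minAreaRect(w); print(q['score'],q['centre'],x-p[0],y-p[1],s)
E
```

```text
yellow 0.5621 -0.2798 size 0.0356 0.0347 ang 1.0
yellow 0.5189 -0.1609 size 0.0021 0.0604 ang 74.0
yellow 0.4547 -0.0993 size 0.046 0.018 ang 52.5
contact [ 0.4395 -0.0907  0.006 ]
17.025
nohit [ 0.451  -0.2907  0.0026]
gap 0.5706860187678755
gap up 0.5658552222602642 20.3583
0.61 [313.6, 276.2] 0.0010472304733291082 0.003928777857467813 (0.05599252134561539, 0.04914838448166847)
0.36 [422.2, 265.4] 0.04371545385437159 -0.022308322505309897 (0.016324233263731003, 0.029479410499334335)
```

View pics/w10.png

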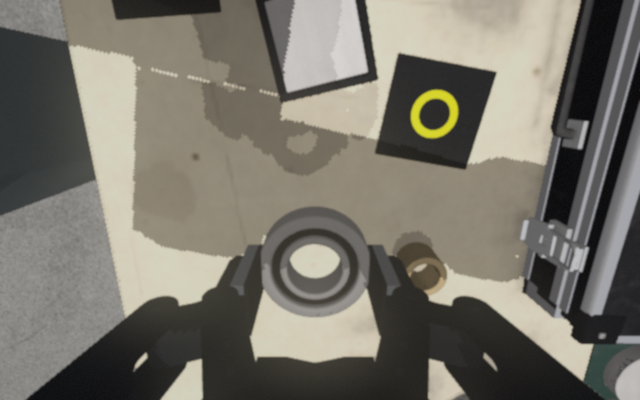

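The bearing is held level. I'll place it, then look again.

```bash
python3 - <<'E'
from h import *
from seg import *
d=np.deg2rad
f,T=wrist('w11.png'); yellow(f,T)
place(.552,-.0775,d(-30),.0055)
f,T=wrist('w12.png'); parts('wrist',f,T,['gear_center','bearing_center','bushing_center'])
movep([.47,-.33,.2],rv(d(-60)))
f,T=wrist('w13.png'); yellow(f,T); parts('wrist',f,T)
for k in ['bushing_center']: print([proj(f,q['centre'],.015,T) for q in tip_of('wrist',k)])
print(get_state()['clock'])
E
```

```text
yellow 0.5609 -0.2809 size 0.0368 0.0371 ang 17.9
contact [ 0.5509 -0.0775  0.0061]
23.725
gear_center 0.56 0.4466 -0.0867 size 0.0473 0.0517 ang 20.9
bearing_center 0.71 0.5507 -0.0748 size 0.0538 0.0516 ang 84.0
bushing_center 0.33 0.514 -0.1763 size 0.0631 0.0574 ang 73.6
yellow 0.5604 -0.2807 size 0.0366 0.0366 ang 21.4
gear_center 0.87 0.4403 -0.0918 size 0.0507 0.0586 ang 30.1
bearing_center 0.27 0.5594 -0.2805 size 0.0743 0.0753 ang 50.2
bushing_center 0.6 0.4953 -0.3851 size 0.0428 0.0356 ang 76.5
[array([ 0.55941402, -0.27908975,  0.015     ]), array([ 0.49590196, -0.38761223,  0.015     ])]
25.3
```

View pics/w13.png

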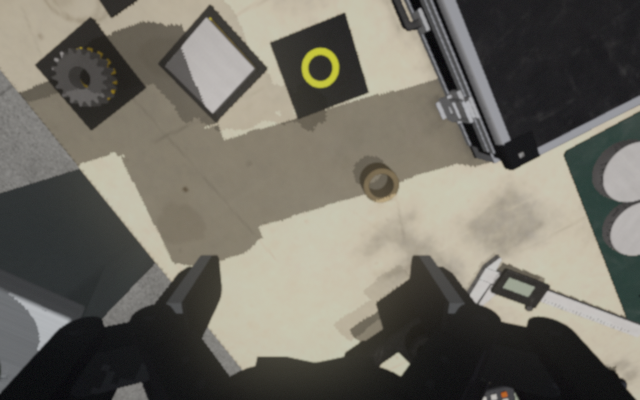

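View pics/w12.png

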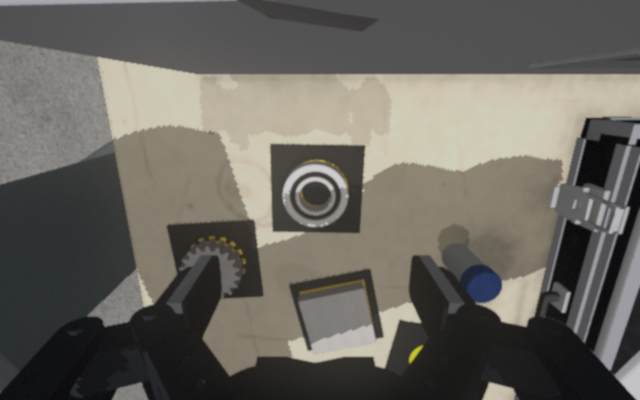

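The bushing is upright at (380,180). The gear, bearing and block each show a sliver of yellow on one side, which I'll quantify later. Now I'll pick and place the bushing.

```bash
python3 - <<'E'
from h import *
from seg import *
d=np.deg2rad
pick(.4955,-.3868,d(-60),.005)
f,T=wrist('w14.png'); p=np.array(get_state()['position']); print(p)
for q in silhouettes('wrist','bushing_center')[:3]:
    w=worldmask(q['mask'],f,T,p[2]+.025); (x,y),s,_=cv2.minAreaRect(w); print(q['score'],q['centre'],x-p[0],y-p[1],s)
E
```

```text
nohit [ 0.4961 -0.3873  0.0059]
gap 0.4013113843070167
gap up 0.4016002785941319 28.3417
[ 0.49468503 -0.38600832  0.11850855]
0.62 [313.6, 280.6] 0.0030946064670761553 0.0031086148168441574 (0.046818915754556656, 0.03429335728287697)
```

View pics/w14.png

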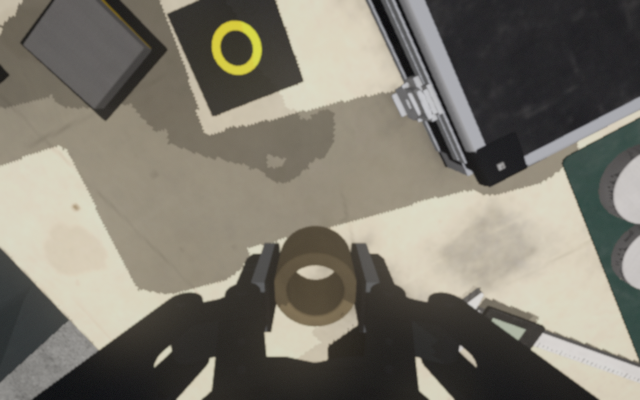

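The bushing is held upright, its top-face ring centred near (315,286). I'll compute its offset in the grip and place it.

```bash
python3 - <<'E'
from h import *
from seg import *
d=np.deg2rad; a=d(-15)
f,T=wrist('w15.png'); s=get_state(); p=np.array(s['position'])
c=proj(f,(315,286),p[2]+.024,T); off=R.from_rotvec(s['eef_rot']).as_matrix().T@np.r_[(c-p)[:2],0]; print('tool off',off)
off[:2]=np.clip(off[:2],-.004,.004)
w=R.from_rotvec(rv(a)).apply(off); t=np.array([.561,-.2805])-w[:2]; print(t)
place(t[0],t[1],a,.0085)
movep([.42,-.20,.30],rv(-np.pi/2))
f,T=wrist('w16.png'); yellow(f,T); parts('wrist',f,T)
for k in H: print(k,[(round(q['score'],2),proj(f,q['centre'],H[k]+(.003 if 'center' in k else 0),T)[:2].round(4)) for q in tip_of('wrist',k)[:2]])
f=save('top','t16.png')
for k in H: print(k,[(round(q['score'],2),proj(f,q['centre'],H[k]+(.003 if 'center' in k else 0))[:2].round(4)) for q in tip_of('top',k)[:2]])
i=cv2.imread('pics/w16.png')[0:240,100:480];cv2.imwrite('pics/w16z.png',cv2.resize(i,None,fx=2.1,fy=2.1,interpolation=cv2.INTER_CUBIC))
E
```

```text
tool off [-1.20299001e-03  5.49756073e-05  3.00017491e-06]
[ 0.56217623 -0.28075825]
contact [ 0.5611 -0.2804  0.0088]
31.4667
bearing_center 0.95 0.5504 -0.0761 size 0.0508 0.0545 ang 0.0
bushing_center 0.59 0.5594 -0.2795 size 0.0377 0.0393 ang 0.0
block_center 0.92 0.5085 -0.1901 size 0.0602 0.0598 ang 72.8
gear_center [(0.95, array([ 0.438 , -0.0895]))]
bearing_center [(0.76, array([ 0.5515, -0.0744]))]
bushing_center [(0.74, array([ 0.561 , -0.2795])), (0.27, array([ 0.5066, -0.1924]))]
block_center [(0.91, array([ 0.5082, -0.1938]))]
pad_gear_top [(0.73, array([ 0.4376, -0.0875]))]
pad_bearing_top [(0.94, array([ 0.5568, -0.0766])), (0.53, array([ 0.4403, -0.0903]))]
pad_bushing_top [(0.62, array([ 0.5624, -0.2785]))]
pad_block_top []
vial_center []
loupe_center [(0.74, array([ 0.3611, -0.4903]))]
gear_center []
bearing_center []
bushing_center [(0.5, array([ 0.5596, -0.2824]))]
block_center [(0.93, array([ 0.5025, -0.1947]))]
pad_gear_top [(0.75, array([ 0.3571, -0.5111]))]
pad_bearing_top []
pad_bushing_top [(0.67, array([ 0.556 , -0.2793]))]
pad_block_top [(0.68, array([ 0.5036, -0.1918]))]
vial_center [(0.46, array([ 0.6252, -0.1925]))]
loupe_center [(0.9, array([ 0.3591, -0.4996]))]
```

View pics/w16z.png

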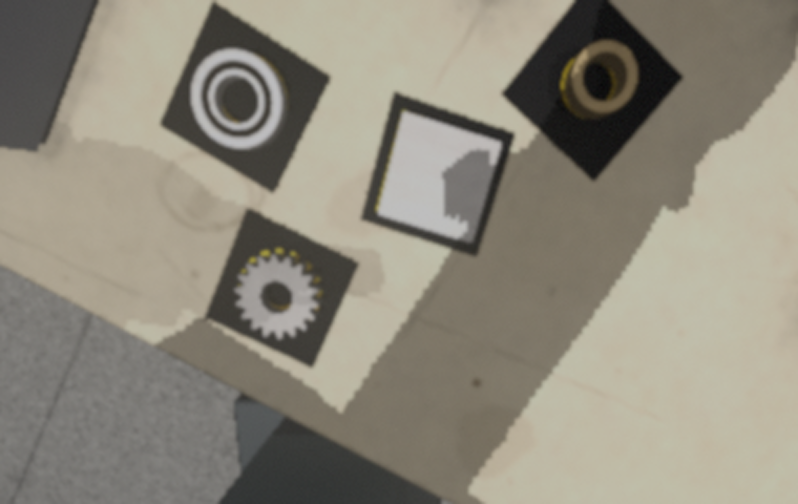

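```bash
python3 - <<'E'
from h import *
f=save('scene','s17.png'); i=cv2.imread('pics/s17.png')[150:350,230:420];cv2.imwrite('pics/s17z.png',cv2.resize(i,None,fx=3,fy=3,interpolation=cv2.INTER_CUBIC))
E
```

```text
(no output)
```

View pics/s17z.png

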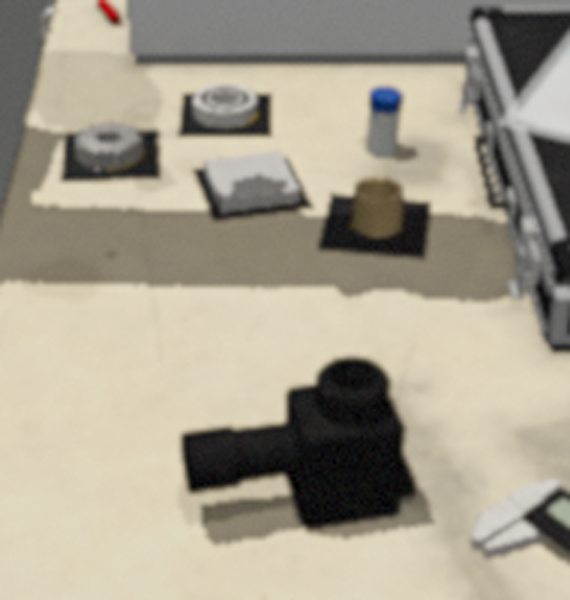

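The scene picture shows all four parts flat on their pads, and the vial and microscope upright where they were. Handing in.

```bash
python3 -c "
from cell import *
print(get_state()['clock']); sign_off()"
```

```text
33.9917
the job is handed in; nothing more can be done
```

I placed the block, gear, bearing and bushing one after another on their outlined pads and handed the job in at about 34 s of the 88 s allowed. The sign-off reports no verdict.

**Position:** in the last wrist picture each part measured within about 3 mm of its outline centre, against the 12 mm limit. The block was squared to its outline within about 1°.

**Flatness:** the last scene picture shows all four parts lying flat on their pads. I judged this by eye and did not measure tilt.

**Bystanders:** the vial and the reading microscope stand upright, and their measured positions moved no more than about 4 mm, which is within measurement noise.

**Checks that failed or disagreed:**
- In the final top-camera picture the networks missed the gear and the bearing and once mistook the microscope for a pad.
- That camera also read the block pad's position about 6 mm off from the wrist camera, which I put down to calibration and detection error.
- The wrist camera put the bearing's and the block's centres at most 5 mm from their outlines, depending on the method.

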